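# Set the mill's run gauge, fit its bayonet lid and hold it at half-twist

## Task

Set the sample mill's run length by pulling its sprung side gauge out to the long middle mark (40 mm) and no further, keep it there for a moment, then let go so that it slides fully back. Then take the bayonet lid, the one with two lugs and a bar handle, lower it fully home into the mill's collar with its lugs through the two gaps, and twist it clockwise half-way, to the single mark (45 degrees), well before it clicks into the lock at the double mark, and finish while still holding it there by the handle, because the mill's spring would turn it back. Leave the other things on the bench where they are.

Things in the scene. Friction and masses are not known exactly. Their poses are not given: they have to be found in the camera images.
- gauge_knob (a point): Centre of the gauge's upright black paddle: 12 mm (x) by 30 mm (y), top 21 mm above this point. Its 24 mm square carriage, 8 mm high, slides on the mill's grey side wing, whose top is 28 mm below this point, 50 mm above the bench. Axes are the mill's: it is pulled along the mill's -x (at rest 45 mm to +x and 104 mm to +y of the mouth's axis). Pinch it from above.
- gauge (a joint): Draw of the gauge in m: 0 fully back, grows as the paddle is pulled along the mill's -x; stop at 0.065. Marks on the wing at 0, 0.02, 0.04 (the long one) and 0.06. A spring pulls back with 1.6 N at 0 and 4.8 N at 0.04, damped by 60 N per m/s: let go at 0.04 it is back in 1 to 2 s.
- mill_mouth (a point): Centre of the mill's mouth at the top of its aluminium collar, 94 mm above the bench; x, y are the mill's axes, z up; the mill is fixed. Collar 98 mm outside, mouth 58 mm across; the rim is a 5 mm thick lip with two gaps at +y and -y, 20 mm wide, for the lugs. In each gap, 4 mm below the rim, stands a pair of round-topped pins 18 mm apart that takes a lug when the twist is 0.
- half_mark (a point): Single black tick, 22 mm long, on the deck of the mill's housing (150 mm square, 75 mm high, round the mouth's axis): half-way, 45 degrees clockwise from the gap at +y; another lies opposite. The lid's bar points to it when half turned. The double ticks at 90 degrees mark the lock. The grey wing, 72 mm wide, is along the housing's +y side.
- twist (a joint): Turn of the ring carrying the pins, in rad: 0 with the pins in the gaps, grows clockwise from above; the lugs turn it, with about 0.07 rad of play, and pass under the lip (2 to 3 mm vertical play). A spring resists with 0.056 N m at 0, 0.12 N m at 0.785, and turns it back when let go. Half-way is 0.785 (45 degrees); from 1.2 on the lock has clicked; stop at 1.57.
- lid_grip (a point): Centre of the bar handle of the bayonet lid (0.16 kg), standing on the bench, z up, y along bar and lugs. Bar 16 (x) by 60 (y) by 44 mm tall; under it a flange, 90 mm diameter, 10 mm thick; under that a 52 mm plug to 46 mm below this point with two lugs, 14 mm wide, 6 mm thick, to 37 mm from the axis. Either way round fits. Flange on the rim (home): this point 32 mm above mill_mouth.
- plain_cover_mid (a point): Bystander: plain round cover of 84 mm diameter with a round knob and no lugs, 44 mm tall; the point is half-way up.
- beaker_mid (a point): Bystander: small glass beaker of 60 mm diameter, 70 mm tall; the point is half-way up.
- amber_a: Bystander: amber bottle with a blue cap, 70 mm diameter, 130 mm tall; origin under its centre.
- amber_b: Bystander: another such amber bottle; origin under its centre.
- paper_roll: Bystander: upright roll of paper, 60 mm diameter, 70 mm tall; origin under its centre.
- scoop: Bystander: steel spoon, 170 mm long, lying beside the mill; origin on the bench under its middle, x along it.
- jar: Bystander: white jar, 60 mm diameter, 75 mm tall; origin under its centre.
Things that resemble listed ones, but are neither listed nor needed, are in the scene too. Leave any purple look-alike of the part that bears lid_grip alone.

How it is judged:
On the way, in this order (a step that is already met when the one before it is completed fails the run):
1. the gauge is drawn out to the middle mark (40 mm, within 6 mm) and kept there for half a second (value of joint gauge between 0.034 and 0.046 m), for 0.5 s.
2. the gauge is let go and back within 5 mm of its start (value of joint gauge below 0.005 m and contact force between the fingers and gauge below 0.3 N), for 0.1 s.
3. the lid is down in the collar, at the start of the twist (z of lid_grip in the frame of mill_mouth between 0.027 and 0.0365 m and horizontal distance between lid_grip and mill_mouth below 0.007 m and angle between lid_grip's own z axis and vertical below 0.1 rad and value of joint twist below 0.4 rad), for 0.05 s.
At the end, for the whole second after the job is handed in: Lid home in the collar (handle centre 27 to 36.5 mm above the rim, within 7 mm of the axis, within 0.1 rad of upright), ring at 0.56 to 0.97 rad (32 to 56 degrees) and still (under 0.1 rad/s), fingers on the lid with over 1 N, gauge within 5 mm of its start (z of lid_grip in the frame of mill_mouth between 0.027 and 0.0365 m and horizontal distance between lid_grip and mill_mouth below 0.007 m and angle between lid_grip's own z axis and vertical below 0.1 rad and value of joint twist between 0.56 and 0.97 rad and velocity of joint twist between -0.1 and 0.1 rad/s and value of joint gauge below 0.005 m and contact force between the fingers and lid above 1 N); the arm keeps its last pose, push and grip.
It fails at once if the gauge is pulled past the middle mark (over 52 mm) (value of joint gauge above 0.052 m).
It fails at once if the lid is twisted into the lock (over 1.2 rad) (value of joint twist above 1.2 rad).
It fails at once if a bystander is moved by over 40 mm (distance of any of plain_cover_mid, beaker_mid, amber_a, amber_b, paper_roll, scoop, jar from where it was at the start of the episode above 0.04 m).
It also fails if it takes over 64 s, if anything falls off the work surface, if the arm or the gripper's body presses on something with over 40 N, if the wrist force passes 120 N, or if a joint passes its speed limit or range.

## Robot

A 6-joint arm with a two-finger parallel gripper is mounted at the origin on the work surface. World frame = base frame: x ahead of the robot, y to its left, z up, the work surface at z = 0. Lengths are in m, angles in rad, forces in N, time in s.
With the tool pointing down it reaches from about 0.375 to 0.9 m from the base axis. Payload 3.1 kg.
Tool frame: the origin (TCP) lies between the finger pads; the fingertips stand 8 mm ahead of it and the grasp point (between the pads) lies 11 mm behind it; z points along the fingers, y is the line along which they close (so a half turn about z gives the same grasp; the last joint's range is limited). The gripper opens to 87 mm and grips with 3 to 60 N. Pads are 19 mm wide; open, the fingers measure 117 mm over their backs; the gripper's body (75 mm by 190 mm) begins 51 mm behind the grasp point.
Start: joints at [-1.518, 0.527, 1.433, -0, 1.181, -0.178], TCP at [0.144, -0.608, 0.231] pointing down, gripper open.
Joint ranges: [-3.08, 3.08], [-0.75, 2.2], [0.22, 2.44], [-1.43, 4.57], [0, 2.65], [-2.85, 2.85]. Speed limits (rad/s): [2.79, 2.79, 3.14, 3.14, 3.14, 3.14].

## Interface

Orientations are given as a unit quaternion [x, y, z, w].
In Python, from rig import robot, vision, job gives the robot as it stands.
- The arm moves only by the shell command python3 -m handwheel 'ROWS' [OPENING] [FORCE]. ROWS is JSON, a list of rows, each a list of 4 numbers: the shift along the tool's x, y, z as a fraction of full scale, then the turn about the tool's z as a fraction of full scale. A call has 1 to 20 rows; each row is the pose to reach, as a shift and turn from the pose commanded when the call began, along the tool's axes at that moment, turning the shorter way round; what a row does not reach only later rows make up. Full scale, the value 1, is 300 mm for a shift and 2 pi rad for a turn. A row lasts 1/12 s, in which the tool goes at most 41.7 mm and 7.16 degrees, less where a joint would pass 70% of its speed; a pose out of reach is approached as far as the arm can. A call with a number of a shift or a turn outside -1 to 1 is refused whole. A call with a gripper value outside its range is refused whole. OPENING is the opening in per cent of the stroke, from 0 (shut) to 100 (fully open), set as the call begins (- or left out, the last holds). The fingers move at their own pace and stop on an object; FORCE is the grip in N (left out, the last holds). Time passes only in rows, so rows that repeat a pose let the fingers close. It gives the time, the measured TCP pose, the force, the opening and the grip force at its end, in the units of the state.
- robot.get_obs(): the state, without advancing time (a new reading comes with each control period).
- vision.camera(name): name is "side" or "top"; returns a dict with "frame" (420x560x3 uint8, red, green, blue), "K" (3x3 intrinsics, pixels), "cam_to_world" (4x4, takes a point from camera to world coordinates). Camera axes: x right, y down, z forward; pixel columns grow to the right and rows downward; lengths in m; the calibration is good to about 2 mm. A picture is of the moment at which its call begins. There is no depth.
- job.hand_in(): hands the job in; it is judged then, once.
Trained networks look in the newest picture that a camera, given by its name, has taken for a name from the list of things; names that differ only in an ending like _2 or _b are one class to them, and where a whole thing is asked for, a point or a joint stands for the part that bears it (a point fixed in the world has none). Each returns a list of dicts, best first, with "conf" (0 to 1); they miss things now and then, are a little off and sometimes report something else, mostly with a low value. They report only what shows in the picture. A call takes as long as a camera call. They do not tell look-alikes from the thing itself.
- vision.look_for(camera, label): "point" ([row, column] in pixels, amid what is visible of it).
- vision.outline_of(camera, label): "mask" (420x560 bool, what is visible of it) and "point" ([row, column] in pixels, amid what is visible of it).
The state is a dict: "time": time; "q": joint angles; "joint_velocities": joint speeds; "joint_torque": joint torques, N m; "position": TCP position; "tool_rot": TCP orientation; "ft_force": force on the tool from outside, world axes, zero at the start; "moment": the same for the moment, N m; "grip_width": finger opening in m; "grip_force": force on a finger pad.
Only numpy, scipy, OpenCV 4.12 (cv2) and the standard library are available. Lean on these libraries where they do the work, as an engineer would, in place of code of your own. Each camera call takes 0.05 s, during which the arm holds its last target. There are 200 camera calls.

## Working session

There is one attempt and no reset: what is moved stays moved. The work goes in short steps, Python scripts to look and compute and a shell command to move; the robot and the scene stay as the last step left them, time stands still between calls to the robot, and variables do not carry over. Pictures are saved under pics/ and viewed, at most 10 in all, crops included, and the job is handed in when it is done.

```bash
mkdir -p pics; ls; python3 - <<'E'
from rig import robot, vision, job
import cv2, numpy as np
for c in ["side","top"]:
    r=vision.camera(c); cv2.imwrite(f"pics/{c}0.png",r["frame"][:,:,::-1]); print(c,r["K"].tolist(),np.round(r["cam_to_world"],4).tolist())
    for l in ["gauge_knob","mill_mouth","half_mark","lid_grip","plain_cover_mid","beaker_mid","amber_a","paper_roll","scoop","jar"]:
        print(l,[(np.round(d["point"]).tolist(),round(d["conf"],2)) for d in vision.look_for(c,l)][:4])
o=robot.get_obs(); print(o)
E
```

```text
pics
side [[429.97278207624805, 0.0, 279.4339201085494], [0.0, 429.97278207624805, 209.07126002745653], [0.0, 0.0, 1.0]] [[-0.9568, -0.2128, 0.198, 0.3419], [-0.2901, 0.741, -0.6056, 0.7146], [-0.0178, -0.6369, -0.7708, 0.9939], [0.0, 0.0, 0.0, 1.0]]
gauge_knob [([288.0, 243.0], 0.59)]
mill_mouth [([276.0, 270.0], 0.74)]
half_mark [([278.0, 268.0], 0.84), ([256.0, 273.0], 0.28)]
lid_grip [([204.0, 265.0], 0.86), ([174.0, 281.0], 0.81), ([144.0, 258.0], 0.69)]
plain_cover_mid [([176.0, 342.0], 0.57)]
beaker_mid [([135.0, 343.0], 0.55)]
amber_a [([190.0, 221.0], 0.92), ([167.0, 240.0], 0.86)]
paper_roll [([128.0, 291.0], 0.95)]
scoop [([207.0, 326.0], 0.83)]
jar [([369.0, 309.0], 0.67)]
top [[380.42643485519204, 0.0, 276.9527211963437], [0.0, 380.42643485519204, 215.1569664692443], [0.0, 0.0, 1.0]] [[-0.0262, -0.9842, 0.1754, 0.4187], [-0.9996, 0.0267, 0.0, 0.0149], [-0.0047, -0.1753, -0.9845, 1.106], [0.0, 0.0, 0.0, 1.0]]
gauge_knob []
mill_mouth [([238.0, 223.0], 0.56), ([163.0, 336.0], 0.26)]
half_mark [([241.0, 219.0], 0.94)]
lid_grip [([165.0, 384.0], 0.94), ([208.0, 353.0], 0.83)
[... 307 characters left out ...]
51749421e+00,  5.27465307e-01,  1.43270910e+00, -1.77666082e-05,
        1.18136884e+00, -1.78513334e-01]), 'joint_velocities': array([-2.72693898e-03, -1.95369440e-04, -1.74488103e-04, -1.88514376e-05,
        7.48714607e-04,  7.05168849e-04]), 'joint_torque': array([-7.13925710e-04, -4.40027082e+01, -1.76987869e+01,  6.31824089e-02,
        5.05548134e-02, -1.54888676e-05]), 'position': array([ 0.14360526, -0.60826001,  0.23056683]), 'tool_rot': array([ 9.93289826e-01,  1.15651722e-01, -9.74782823e-06,  2.41424784e-05]), 'ft_force': array([ 0.33207425, -0.43622874, -0.38841434]), 'moment': array([ 0.00623226,  0.05539384, -0.01719509]), 'grip_force': 0.0, 'grip_width': 0.08710681888581816}
```

```bash
python3 - <<'E'
import cv2
a=cv2.imread("pics/top0.png")[120:330,120:460]; cv2.imwrite("pics/topc.png",cv2.resize(a,None,fx=2.35,fy=2.35,interpolation=2))
b=cv2.imread("pics/side0.png")[100:400,150:420]; cv2.imwrite("pics/sidec.png",cv2.resize(b,None,fx=2,fy=2,interpolation=2))
E
```

```text
(no output)
```

View pics/topc.png

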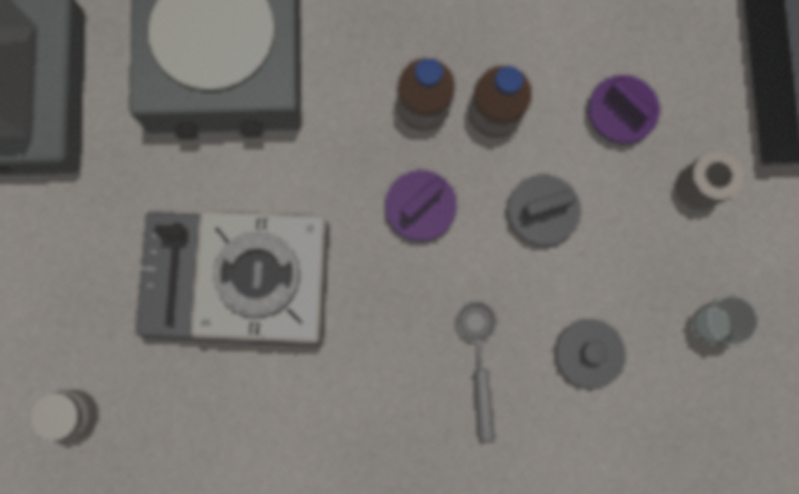

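View pics/sidec.png

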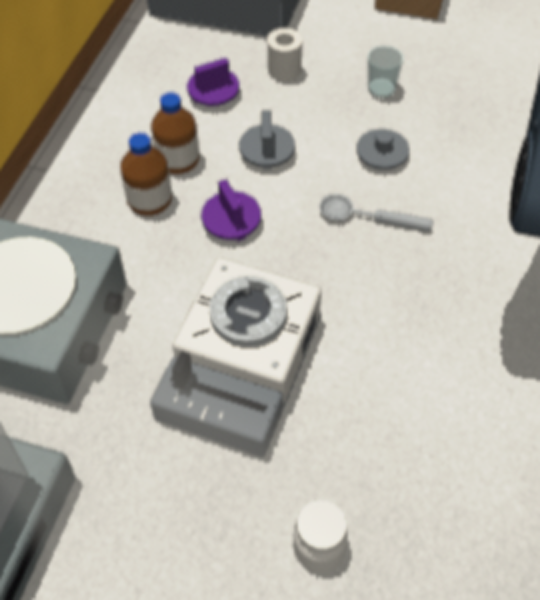

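The top crop shows three barred lids: purple at crop (421,206), purple at (624,109), and grey at (543,210), which is the original (row 209, col 351). A knobbed grey cover sits at (590,353). The grey one is the only bar-handled lid that isn't purple, so it is the target. The mill's mouth is at crop (257,275). The wing is on the left, which is the mill's +y, and the paddle is at (172,235).

```bash
cat > h.py <<'E'
import numpy as np, cv2
from rig import robot, vision, job
def p2w(r,pt,z):   # pt=[row,col]
    T=r["cam_to_world"]; d=T[:3,:3]@np.linalg.solve(r["K"],[pt[1],pt[0],1.]); o=T[:3,3]
    return o+d*(z-o[2])/d[2]
def w2p(r,P):
    T=np.linalg.inv(r["cam_to_world"]); c=r["K"]@(T[:3,:3]@np.asarray(P)+T[:3,3]); return (c[:2]/c[2])[::-1]
def rect(r,cx,cy,z,half=.08,s=2500):  # up=+x world, left=+y
    n=int(2*half*s); 
    w=[(cx+half,cy+half),(cx+half,cy-half),(cx-half,cy-half),(cx-half,cy+half)]
    src=np.float32([w2p(r,(a,b,z))[::-1] for a,b in w]); dst=np.float32([[0,0],[n,0],[n,n],[0,n]])
    return cv2.warpPerspective(r["frame"][:,:,::-1],cv2.getPerspectiveTransform(src,dst),(n,n),flags=cv2.INTER_CUBIC)
E
python3 - <<'E'
from h import *
t=vision.camera("top"); s=vision.camera("side")
L=p2w(t,(209,351),.024); M=p2w(t,(120+275/2.35,120+257/2.35),.094); print(L,M)
for d in vision.outline_of("top","lid_grip"):
    m=d["mask"].astype(np.uint8); (c,rr)=cv2.minEnclosingCircle(cv2.findNonZero(m)); print(np.round(d["point"]),d["conf"],c,rr,m.sum(),p2w(t,c[::-1],.024))
for cam,r,l in (("top",t,"gauge_knob"),("side",s,"gauge_knob"),("side",s,"lid_grip")):
    for d in vision.outline_of(cam,l): 
        x,y,w,h=cv2.boundingRect(d["mask"].astype(np.uint8)); print(cam,l,np.round(d["point"]),round(d["conf"],2),(x,y,w,h))
# deck
A=rect(t,M[0],M[1],.075,.12,2500); g=cv2.cvtColor(A,6); th=cv2.threshold(g,0,255,8)[1]
hsv=cv2.cvtColor(A,cv2.COLOR_BGR2GRAY)
B=rect(t,L[0],L[1],.068,.06,5000); C=rect(t,M[0],M[1],.094,.06,5000)
cv2.imwrite("pics/a.png",np.hstack([cv2.resize(A,(600,600))])); cv2.imwrite("pics/b.png",np.hstack([cv2.resize(B,(400,400)),cv2.resize(C,(400,400))]))
E
```

```text
[ 0.62375447 -0.19981675  0.024     ] [0.5430287  0.14379864 0.094     ]
[207. 351.] 0.88 (350.33624267578125, 208.63450622558594) 16.02132797241211 772 [ 0.62488315 -0.19796258  0.024     ]
[167. 382.] 0.87 (384.8902587890625, 166.89024353027344) 15.658794403076172 753 [ 0.74749194 -0.30735715  0.024     ]
[208. 297.] 0.61 (298.69921875, 207.4290008544922) 15.908431053161621 733 [ 0.63250126 -0.04869032  0.024     ]
top gauge_knob [221. 194.] 0.69 (185, 216, 14, 9)
side gauge_knob [289. 244.] 0.47 (236, 277, 11, 18)
side lid_grip [173. 282.] 0.91 (269, 156, 28, 30)
side lid_grip [204. 265.] 0.88 (251, 189, 30, 32)
side lid_grip [145. 256.] 0.64 (243, 129, 28, 25)
```

View pics/a.png

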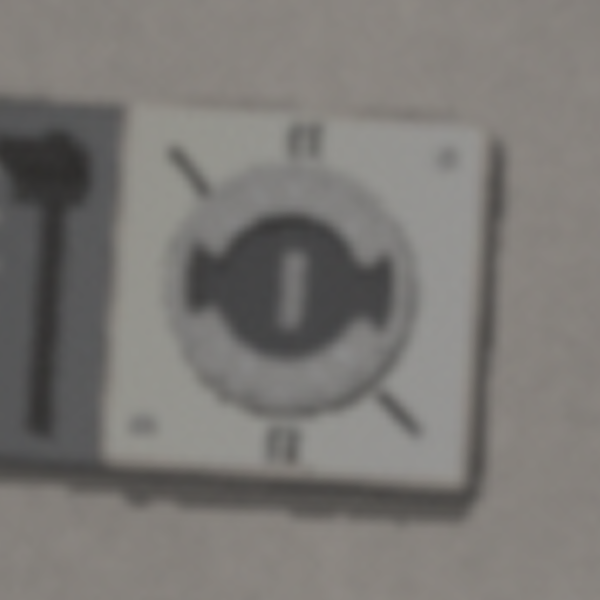

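View pics/b.png

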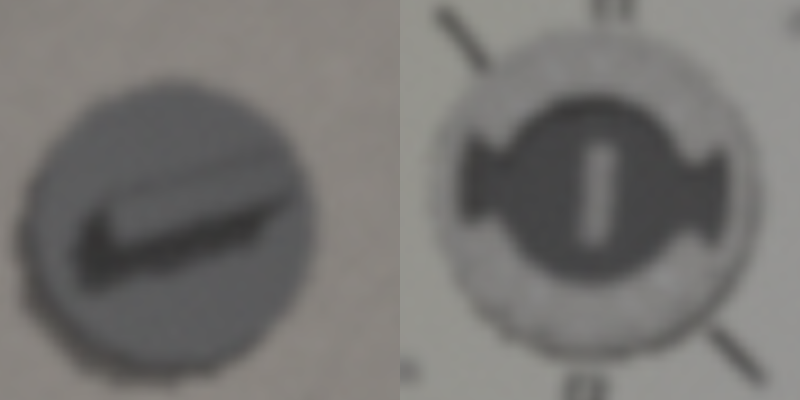

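The deck's corners give a mill axis of about (0.546, 0.145) with a yaw of about -4.2 degrees. The grey lid is at about (0.625, -0.199) with its bar at a yaw of about +15 degrees. Both match the description: two gaps on the mill, and a grey bar with a flange on the lid.

```bash
cat >> h.py <<'E'
def go(x,y,z,psi):  # psi = world yaw of tool y ; prints row in handwheel units
    o=robot.get_obs(); q=o["tool_rot"]; ph=np.arctan2(q[1],q[0]); 
    ax=2*ph; cur=ax-np.pi/2
    d=np.array([x,y,z])-o["position"]; tx=np.array([np.cos(ax),np.sin(ax),0]); ty=np.array([np.sin(ax),-np.cos(ax),0])
    t=-((psi-cur+np.pi)%(2*np.pi)-np.pi)
    print("row",np.round([d@tx/.3,d@ty/.3,-d[2]/.3,t/2/np.pi],4),"cur psi",round(cur,4),"pos",np.round(o["position"],4),"F",np.round(o["ft_force"],1),"w",round(o["grip_width"],4),"t",o["time"])
E
python3 - <<'E'
from h import *
t=vision.camera("top"); s=vision.camera("side")
R=np.array([[.9974,.0724],[-.0724,.9974]])
K=np.r_[[.546,.1447]+R@[.045,.104],.099]; print("knob",K,"top px",w2p(t,K),"side px",w2p(s,K), "side mid",w2p(s,K-[0,0,.021]))
for n,p,z in (("cap a",(153,337),.13),("cap b",(150,302),.13)): print(n,p2w(t,p,z))
f=lambda x,y:(120+y/2.35,120+x/2.35)
for z in (.0,.1,.15): print("balance front top edge",z,p2w(t,f(215,112),z), p2w(s,(100+370/2,150+60/2),z), p2w(s,(100+245/2,150+120/2),z))
for z in (.024,.046,.068): print("lid side",z,w2p(s,(.625,-.199,z)))
go(K[0],K[1],.16,-.0724)
E
```

```text
knob [0.5984126 0.2451716 0.099    ] top px [217.32701865 191.34789448] side px [279.34304287 240.29962139] side mid [283.77460739 241.06255316]
cap a [ 0.7574852  -0.15051355  0.13      ]
cap b [ 0.76853094 -0.05702996  0.13      ]
balance front top edge 0.0 [0.76687739 0.20890132 0.        ] [0.77342391 0.25374502 0.        ] [0.77825271 0.03887596 0.        ]
balance front top edge 0.1 [0.73539901 0.19135905 0.1       ] [0.73000964 0.3001171  0.1       ] [0.7343526  0.10686683 0.1       ]
balance front top edge 0.15 [0.71965982 0.18258791 0.15      ] [0.70830251 0.32330314 0.15      ] [0.71240254 0.14086227 0.15      ]
lid side 0.024 [171.1935291  283.07165799]
lid side 0.046 [166.21802013 282.99196948]
lid side 0.068 [161.11496926 282.91023824]
row [ 2.129  -2.4204  0.2351 -0.2016] cur psi -1.339 pos [ 0.1436 -0.6083  0.2305] F [-0.   0.   0.9] w 0.087 t 1.5
```

```bash
python3 -m handwheel '[[0.88,-1,0,0],[0.88,-1,0,0],[0.88,-1,0,0],[0.88,-1,0,0],[0.88,-1,0,0],[0.88,-1,0,0],[0.88,-1,0,0],[0.88,-1,0,0],[0.88,-1,0,0],[0.88,-1,0,0]]' 80 20
python3 -m handwheel '[[0.88,-1,0.1,0],[0.88,-1,0.1,0],[0.88,-1,0.1,0],[0.88,-1,0.1,0],[0.88,-1,0.1,0],[0.88,-1,0.1,0],[0.88,-1,0.1,0],[0.88,-1,0.1,0],[0.88,-1,0.1,0],[0.88,-1,0.1,0]]'
python3 -c "
from h import *
go(.5984,.2452,.15,-.0724)"
```

```text
time: 2.33
position: [0.3321, -0.2517, 0.2307]
tool_rot: [0.993, 0.116, -0.0, -0.001]
ft_force: [-0.2, 0.5, 0.2]
grip_width: 0.0694
grip_force: 0.0
time: 3.17
position: [0.5213, 0.1006, 0.2006]
tool_rot: [0.993, 0.117, 0.001, -0.0]
ft_force: [-0.0, 0.3, 0.6]
grip_width: 0.0698
grip_force: 0.0
row [ 0.3617 -0.4093  0.1686 -0.2012] cur psi -1.3366 pos [0.5213 0.1006 0.2006] F [-0.   0.3  0.6] w 0.0698 t 3.1667
```

```bash
python3 -m handwheel '[[0.36,-0.41,0.169,-0.2],[0.36,-0.41,0.169,-0.2],[0.36,-0.41,0.169,-0.2],[0.36,-0.41,0.169,-0.2],[0.36,-0.41,0.169,-0.2],[0.36,-0.41,0.169,-0.2],[0.36,-0.41,0.169,-0.2],[0.36,-0.41,0.169,-0.2],[0.36,-0.41,0.169,-0.2],[0.36,-0.41,0.169,-0.2],[0.36,-0.41,0.169,-0.2],[0.36,-0.41,0.169,-0.2]]' 50
python3 - <<'E'
from h import *
go(.5984,.2452,.072,-.0724)
s=vision.camera("side"); t=vision.camera("top")
print([(np.round(d["point"]),d["conf"]) for d in vision.look_for("side","gauge_knob")], w2p(s,robot.get_obs()["position"]))
a=s["frame"][180:330,180:330,::-1]; b=rect(t,.5984,.2452,.099,.06,5000)
cv2.imwrite("pics/k.png",np.hstack([cv2.resize(a,(400,400),interpolation=2),cv2.resize(b,(400,400))]))
E
```

```text
time: 4.17
position: [0.5966, 0.2415, 0.1499]
tool_rot: [0.737, 0.676, 0.0, 0.0]
ft_force: [0.2, -0.1, 0.3]
grip_width: 0.0438
grip_force: 0.0
row [ 0.0127  0.0051  0.2596 -0.002 ] cur psi -0.0852 pos [0.5966 0.2415 0.1499] F [ 0.2 -0.1  0.3] w 0.0438 t 4.1667
[(array([288., 244.]), 0.56)] [266.86875922 239.66030542]
```

View pics/k.png

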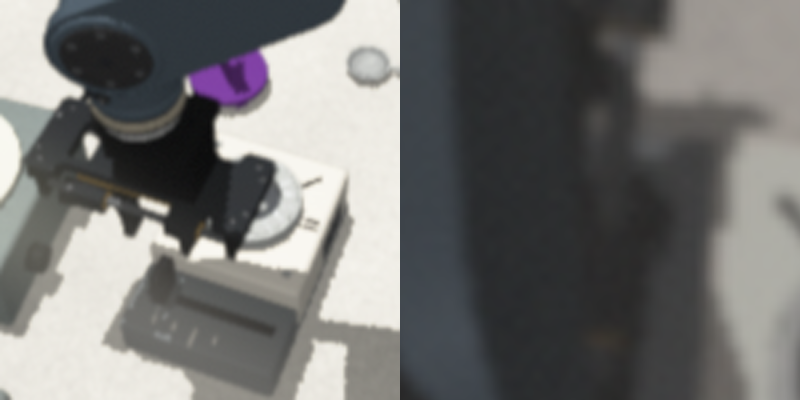

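The side view shows the paddle at about (283,240), midway between the fingertips at (267,229) and (273,250). The alignment is good, so I'll lower.

```bash
python3 -c "
from h import *
go(.5984,.2452,.072,-.0724)"
```

```text
row [ 0.0129  0.005   0.2596 -0.0019] cur psi -0.0844 pos [0.5966 0.2415 0.1499] F [-0.7 -0.3 -0.1] w 0.0439 t 4.3167
```

```bash
python3 -m handwheel '[[0.013,0.005,0.26,-0.002],[0.013,0.005,0.26,-0.002],[0.013,0.005,0.26,-0.002],[0.013,0.005,0.26,-0.002],[0.013,0.005,0.26,-0.002]]' 50
python3 -m handwheel '[[0,0,0,0],[0,0,0,0],[0,0,0,0],[0,0,0,0],[0,0,0,0],[0,0,0,0],[0,0,0,0]]' 0 25
python3 -c "
from h import *
go(.5984,.2452,.072,-.0724)"
```

```text
time: 4.73
position: [0.5993, 0.2455, 0.0731]
tool_rot: [0.732, 0.682, 0.001, 0.0]
ft_force: [-0.0, -0.2, -0.1]
grip_width: 0.0435
grip_force: 0.0
time: 5.32
position: [0.5984, 0.2453, 0.0725]
tool_rot: [0.731, 0.682, 0.0, 0.0]
ft_force: [-1.3, 0.5, 3.2]
grip_width: 0.0119
grip_force: 25.0
row [-0.0004  0.0002  0.0015  0.0004] cur psi -0.0698 pos [0.5984 0.2453 0.0725] F [-1.3  0.5  3.2] w 0.0119 t 5.3167
```

```bash
python3 -m handwheel '[[0,-0.025,0,0],[0,-0.05,0,0],[0,-0.075,0,0],[0,-0.1,0,0],[0,-0.12,0,0],[0,-0.132,0,0],[0,-0.132,0,0],[0,-0.132,0,0],[0,-0.132,0,0]]' 0 25
python3 - <<'E'
from h import *
go(.5984,.2452,.072,-.0724)
s=vision.camera("side"); d=vision.outline_of("side","gauge_knob")
cv2.imwrite("pics/k2.png",cv2.resize(s["frame"][220:340,190:310,::-1],(600,600),interpolation=2))
go(.5984,.2452,.072,-.0724)
E
```

```text
time: 6.07
position: [0.561, 0.248, 0.0725]
tool_rot: [0.731, 0.682, 0.002, 0.002]
ft_force: [5.5, -1.0, -0.6]
grip_width: 0.0118
grip_force: 25.0
row [-0.0006  0.1249  0.0016  0.0004] cur psi -0.0698 pos [0.561  0.248  0.0725] F [ 5.5 -1.  -0.6] w 0.0118 t 6.0667
row [-0.0006  0.1256  0.0015  0.0004] cur psi -0.0698 pos [0.5608 0.248  0.0724] F [ 4.2 -1.1  1.6] w 0.0122 t 6.1667
```

View pics/k2.png

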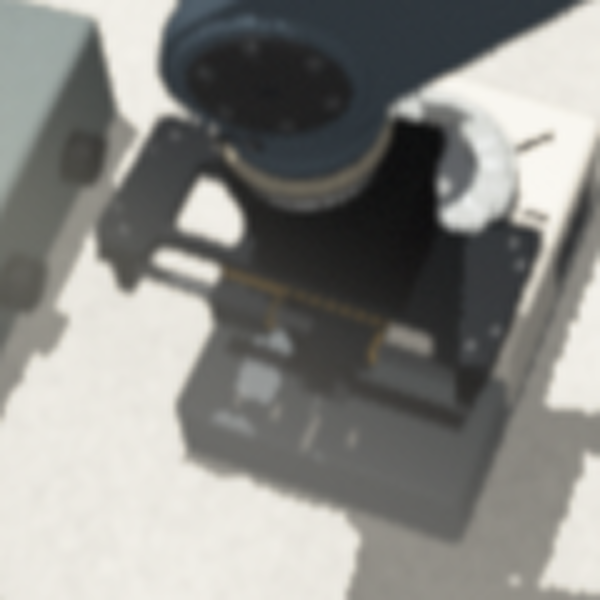

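The gripper centre, at crop (318,380), stands over the long mark at (313,420). The TCP has moved 38 mm and the spring force is about 4.7 N, which agrees with the draw. I'll add 1 mm, hold, then open and lift.

```bash
python3 -m handwheel '[[0,-0.005,0,0],[0,-0.005,0,0],[0,-0.005,0,0],[0,-0.005,0,0],[0,-0.005,0,0],[0,-0.005,0,0],[0,-0.005,0,0],[0,-0.005,0,0],[0,-0.005,0,0],[0,-0.005,0,0]]' 0 25
python3 -m handwheel '[[0,0,0,0],[0,0,0,0],[0,0,0,0],[0,0,-0.05,0],[0,0,-0.1,0],[0,0,-0.2,0],[0,0,-0.3,0],[0,0,-0.36,0],[0,0,-0.36,0]]' 60
python3 -c "
from h import *
go(.625,-.199,.15,.26)"
```

```text
time: 7.0
position: [0.5592, 0.2481, 0.0725]
tool_rot: [0.731, 0.682, 0.002, 0.001]
ft_force: [4.4, -2.1, 1.3]
grip_width: 0.0123
grip_force: 25.0
time: 7.75
position: [0.5575, 0.2491, 0.1833]
tool_rot: [0.731, 0.682, 0.002, 0.0]
ft_force: [0.6, 0.6, 0.4]
grip_width: 0.0515
grip_force: 0.0
row [-1.4743  0.3279  0.1109 -0.0524] cur psi -0.0694 pos [0.5575 0.2491 0.1833] F [0.6 0.6 0.4] w 0.0515 t 7.75
```

```bash
python3 -m handwheel '[[-1,0.22,0.03,-0.05],[-1,0.22,0.03,-0.05],[-1,0.22,0.03,-0.05],[-1,0.22,0.03,-0.05],[-1,0.22,0.03,-0.05],[-1,0.22,0.03,-0.05],[-1,0.22,0.03,-0.05],[-1,0.22,0.03,-0.05],[-1,0.22,0.03,-0.05],[-1,0.22,0.03,-0.05]]' 60
python3 - <<'E'
from h import *
go(.625,-.199,.15,.26)
t=vision.camera("top"); s=vision.camera("side")
d=[(np.round(d["point"]),round(d["conf"],2)) for d in vision.look_for("side","gauge_knob")]; print(d)
for d in vision.outline_of("side","lid_grip")[:3]: print(np.round(d["point"]),d["conf"],cv2.boundingRect(d["mask"].astype(np.uint8)))
a=rect(s,.5984,.2452,.078,.06,3000); b=rect(t,.625,-.199,.068,.06,3333)
cv2.imwrite("pics/m.png",np.hstack([cv2.resize(a,(400,400)),cv2.resize(b,(400,400))]))
E
```

```text
time: 8.58
position: [0.6001, -0.056, 0.1687]
tool_rot: [0.617, 0.787, -0.001, -0.003]
ft_force: [-0.2, -0.7, -0.2]
grip_width: 0.0521
grip_force: 0.0
row [-0.4828 -0.0333  0.0624 -0.003 ] cur psi 0.2414 pos [ 0.6001 -0.056   0.1687] F [-0.2 -0.7 -0.2] w 0.0521 t 8.5833
[(array([285., 243.]), 0.65)]
[174. 280.] 0.95 (270, 159, 27, 26)
[208. 265.] 0.71 (251, 190, 30, 32)
[135. 257.] 0.54 (250, 129, 15, 7)
```

View pics/m.png

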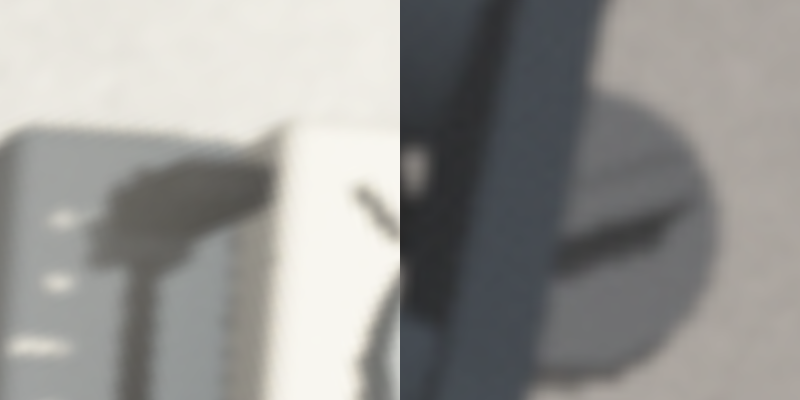

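The paddle is back at the first mark, crop (100,235). The lid is at crop right (560,225), with its bar about 16 degrees off. I'll move over it and descend.

```bash
python3 -m handwheel '[[-0.483,-0.033,0.06,-0.006],[-0.483,-0.033,0.06,-0.006],[-0.483,-0.033,0.06,-0.006],[-0.483,-0.033,0.06,-0.006],[-0.483,-0.033,0.06,-0.006],[-0.483,-0.033,0.06,-0.006],[-0.483,-0.033,0.06,-0.006]]' 60
python3 -c "
from h import *
go(.625,-.199,.037,.275)"
```

```text
time: 9.37
position: [0.6272, -0.1966, 0.1526]
tool_rot: [0.6, 0.8, 0.0, -0.001]
ft_force: [-0.4, 0.7, -0.4]
grip_width: 0.0522
grip_force: 0.0
row [-0.0057 -0.0093  0.3853  0.0014] cur psi 0.2836 pos [ 0.6272 -0.1966  0.1526] F [-0.4  0.7 -0.4] w 0.0522 t 9.3667
```

```bash
python3 -m handwheel '[[-0.006,-0.009,0.13,0],[-0.006,-0.009,0.26,0],[-0.006,-0.009,0.35,0],[-0.006,-0.009,0.384,0],[-0.006,-0.009,0.384,0],[-0.006,-0.009,0.384,0]]' 60
python3 -m handwheel '[[0,0,0,0],[0,0,0,0],[0,0,0,0],[0,0,0,0],[0,0,0,0],[0,0,0,0],[0,0,0,0],[0,0,0,0]]' 0 30
python3 -m handwheel '[[0,0,-0.1,0],[0,0,-0.2,0],[0,0,-0.3,0],[0,0,-0.4,0],[0,0,-0.45,0],[0,0,-0.45,0]]'
python3 -c "
from h import *
go(.546,.1447,.19,-.0724)"
```

```text
time: 9.87
position: [0.6261, -0.2, 0.0383]
tool_rot: [0.6, 0.8, 0.0, 0.0]
ft_force: [0.3, -0.4, 0.4]
grip_width: 0.0522
grip_force: 0.0
time: 10.53
position: [0.6259, -0.2014, 0.038]
tool_rot: [0.601, 0.799, 0.0, 0.0]
ft_force: [0.3, 0.7, 1.6]
grip_width: 0.0157
grip_force: 30.0
time: 11.03
position: [0.6278, -0.2023, 0.1768]
tool_rot: [0.601, 0.799, 0.001, 0.004]
ft_force: [-0.0, -0.1, -2.7]
grip_width: 0.0163
grip_force: 30.0
row [ 1.1869  0.0601 -0.044   0.0564] cur psi 0.282 pos [ 0.6278 -0.2023  0.1768] F [-0.  -0.1 -2.7] w 0.0163 t 11.0333
```

```bash
python3 -m handwheel '[[0.139,0,-0.04,0],[0.278,0.01,-0.04,0],[0.4,0.02,-0.04,0.01],[0.52,0.03,-0.04,0.02],[0.64,0.035,-0.04,0.03],[0.76,0.04,-0.04,0.04],[0.88,0.05,-0.04,0.05],[0.97,0.06,-0.04,0.056],[0.99,0.06,-0.04,0.056],[0.99,0.06,-0.04,0.056]]'
python3 -c "
from h import *
go(.546,.1447,.17,-.0724)"
```

```text
time: 11.87
position: [0.5581, 0.0911, 0.1829]
tool_rot: [0.73, 0.683, -0.001, -0.001]
ft_force: [-0.1, -0.1, -2.5]
grip_width: 0.0159
grip_force: 30.0
row [ 0.1755 -0.0521  0.0431  0.0011] cur psi -0.0657 pos [0.5581 0.0911 0.1829] F [-0.1 -0.1 -2.5] w 0.0159 t 11.8667
```

```bash
python3 -m handwheel '[[0.1,-0.03,0.02,0.001],[0.17,-0.052,0.05,0.001],[0.176,-0.052,0.06,0.001],[0.176,-0.052,0.06,0.001],[0.176,-0.052,0.06,0.001],[0.176,-0.052,0.06,0.001]]'
python3 - <<'E'
from h import *
go(.546,.1447,.118,-.0724)
t=vision.camera("top"); s=vision.camera("side"); P=robot.get_obs()["position"]
out=[]
for r,(r0,c0) in ((s,(200,200)),(t,(160,150))):
    im=r["frame"][:,:,::-1].copy(); k=cv2.resize(im[r0:r0+130,c0:c0+130],(390,390),interpolation=2) if 0 else cv2.resize(im[r0:r0+130,c0:c0+130],(400,400),interpolation=2)
    f=400/130
    for c,z,rad,col in ((P,P[2]+.008-.022,.045,(0,255,0)),(P,P[2]+.008-.032,.045,(0,255,255)),(np.array([.546,.1447,0]),.094,.049,(0,0,255))):
        pts=np.array([w2p(r,(c[0]+rad*np.cos(a),c[1]+rad*np.sin(a),z)) for a in np.linspace(0,6.28,60)])
        cv2.polylines(k,[np.int32((pts[:,::-1]-[c0,r0])*f)],True,col,1)
    out.append(k)
cv2.imwrite("pics/n.png",np.hstack(out))
E
```

```text
time: 12.37
position: [0.5491, 0.1413, 0.1665]
tool_rot: [0.734, 0.679, -0.0, 0.0]
ft_force: [0.2, 0.2, -2.0]
grip_width: 0.0157
grip_force: 30.0
row [ 0.0105 -0.0113  0.1618 -0.0008] cur psi -0.0775 pos [0.5491 0.1413 0.1665] F [ 0.2  0.2 -2. ] w 0.0157 t 12.3667
```

View pics/n.png

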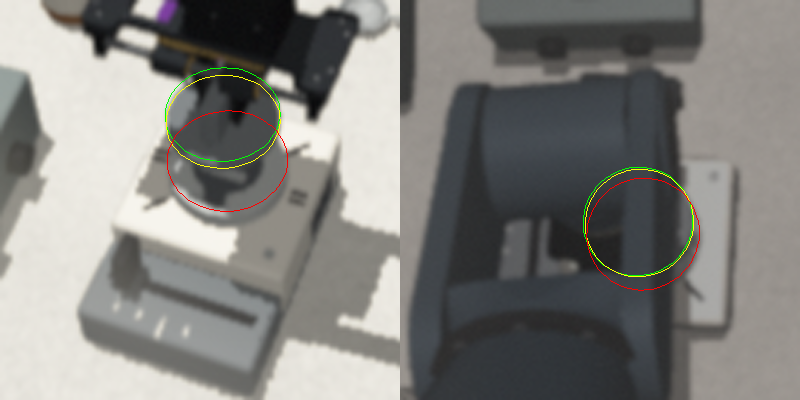

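The side view shows the lid hanging above the mouth, with its flange at crop (225,115) inside the predicted outlines. The collar is at about (228,160). I'll check the offsets numerically.

```bash
python3 - <<'E'
from h import *
s=vision.camera("side"); P=robot.get_obs()["position"]
for d in vision.outline_of("side","lid_grip")[:4]: 
    m=d["mask"]; print(np.round(d["point"]),round(d["conf"],2),cv2.boundingRect(m.astype(np.uint8)),m.sum())
def circ(c,z,rad): return np.array([w2p(s,(c[0]+rad*np.cos(a),c[1]+rad*np.sin(a),z)) for a in np.linspace(0,6.28,90)])
for n,z in (("flange top",P[2]-.014),("flange bot",P[2]-.024)):
    p=circ(P,z,.045); print(n,"rows",p[:,0].min(),p[:,0].max(),"cols",p[:,1].min(),p[:,1].max())
c=circ((.546,.1447),.094,.049); print("collar pred rows",c[:,0].min(),c[:,0].max(),"cols",c[:,1].min(),c[:,1].max(),"mouth",w2p(s,(.546,.1447,.094)))
# collar/mouth offsets: brightness of the first side picture along row and column through the mouth
g=cv2.imread("pics/side0.png",0); r,k=np.round(w2p(s,(.546,.1447,.094))).astype(int)
print(r,k,"row:",g[r,k-26:k+27].tolist()); print("col:",g[r-24:r+32,k].tolist())
G=cv2.cvtColor(s["frame"],7); print("lid row",[ (rr,G[rr,248:300].tolist()) for rr in (240,)])
go(.546,.1447,.118,-.0724)
E
```

```text
[242. 270.] 0.72 (254, 227, 37, 29) 739
flange top rows 222.11218843518606 252.46124662633204 cols 253.72839568215346 291.0646444963108
flange bot rows 224.57174556825188 254.8292108843082 cols 253.9918203671988 291.0520983528199
collar pred rows 236.0263614858398 268.62565935558587 cols 254.38648233772523 293.4255132926432 mouth [251.85532066 273.90015692]
252 274 row: [227, 222, 206, 187, 178, 172, 185, 193, 191, 193, 198, 200, 195, 184, 142, 81, 57, 68, 80, 86, 94, 102, 101, 95, 91, 89, 86, 86, 86, 85, 85, 84, 85, 85, 84, 81, 90, 139, 194, 215, 217, 208, 196, 184, 190, 203, 225, 231, 231, 231, 231, 231, 231]
col: [216, 217, 217, 217, 217, 221, 228, 231, 229, 220, 200, 178, 151, 140, 137, 120, 97, 86, 76, 73, 79, 83, 84, 84, 86, 97, 126, 158, 165, 141, 102, 87, 86, 93, 119, 156, 176, 176, 172, 178, 190, 175, 136, 107, 104, 133, 191, 227, 232, 232, 233, 232, 233, 232, 231, 226]
lid row [(240, [233, 231, 230, 230, 231, 222, 158, 123, 129, 133, 129, 110, 84, 75, 74, 74, 72, 70, 69, 69, 69, 69, 66, 61, 60, 60, 63, 60, 48, 47, 62, 72, 74, 73, 74, 74, 74, 74, 74, 74, 74, 80, 130, 209, 238, 242, 241, 240, 238, 235, 230, 222])]
row [ 0.0086 -0.0104  0.1632 -0.0008] cur psi -0.0774 pos [0.5489 0.1419 0.167 ] F [ 0.1 -0.1 -1.7] w 0.016 t 12.5667
```

```bash
python3 -m handwheel '[[0.009,-0.01,0.05,-0.001],[0.009,-0.01,0.09,-0.001],[0.009,-0.01,0.09,-0.001],[0.009,-0.01,0.09,-0.001],[0.009,-0.01,0.09,-0.001]]'
python3 -c "
from h import *
go(.546,.1447,.118,-.0724)"
```

```text
time: 12.98
position: [0.5462, 0.1455, 0.1403]
tool_rot: [0.731, 0.682, 0.0, 0.0]
ft_force: [0.5, -0.4, -1.6]
grip_width: 0.0159
grip_force: 30.0
row [-0.0029 -0.0005  0.0742  0.0004] cur psi -0.0701 pos [0.5462 0.1455 0.1403] F [ 0.5 -0.4 -1.6] w 0.0159 t 12.9833
```

```bash
python3 -m handwheel '[[-0.002,0,0.01,0],[-0.002,0,0.02,0],[-0.002,0,0.03,0],[-0.002,0,0.04,0],[-0.002,0,0.045,0],[-0.002,0,0.045,0],[-0.002,0,0.045,0]]'
python3 -c "
from h import *
go(.546,.1447,.118,-.0724)"
```

```text
time: 13.57
position: [0.5454, 0.1452, 0.126]
tool_rot: [0.731, 0.682, -0.0, -0.0]
ft_force: [0.3, -0.0, -1.5]
grip_width: 0.0157
grip_force: 30.0
row [-0.0014  0.002   0.0266  0.0004] cur psi -0.0698 pos [0.5454 0.1452 0.126 ] F [ 0.3 -0.  -1.5] w 0.0157 t 13.5667
```

```bash
python3 -m handwheel '[[0,0,0.007,0],[0,0,0.014,0],[0,0,0.02,0],[0,0,0.025,0],[0,0,0.027,0],[0,0,0.027,0],[0,0,0.027,0]]'
python3 -c "
from h import *
go(.546,.1447,.118,-.0724)"
```

```text
time: 14.15
position: [0.5456, 0.1452, 0.118]
tool_rot: [0.731, 0.682, 0.0, 0.0]
ft_force: [-0.1, -0.5, -2.8]
grip_width: 0.0162
grip_force: 30.0
row [-0.0015  0.0016  0.0001  0.0004] cur psi -0.0698 pos [0.5456 0.1452 0.118 ] F [-0.1 -0.5 -2.8] w 0.0162 t 14.15
```

```bash
python3 -m handwheel '[[0,0,0.003,0],[0,0,0.005,0],[0,0,0.005,0],[0,0,0.005,0],[0,0,0.005,0]]'
python3 - <<'E'
from h import *
s=vision.camera("side"); cv2.imwrite("pics/p.png",cv2.resize(s["frame"][200:300,210:340,::-1],(780,600),interpolation=2))
go(.546,.1447,.118,-.0724)
E
```

```text
time: 14.57
position: [0.5456, 0.1452, 0.1179]
tool_rot: [0.731, 0.682, 0.0, 0.0]
ft_force: [-1.7, 0.3, 6.3]
grip_width: 0.0157
grip_force: 30.0
row [-0.0016  0.0013 -0.0004  0.0004] cur psi -0.0697 pos [0.5456 0.1452 0.1179] F [-2.4  0.2  6.9] w 0.0155 t 14.6167
```

View pics/p.png

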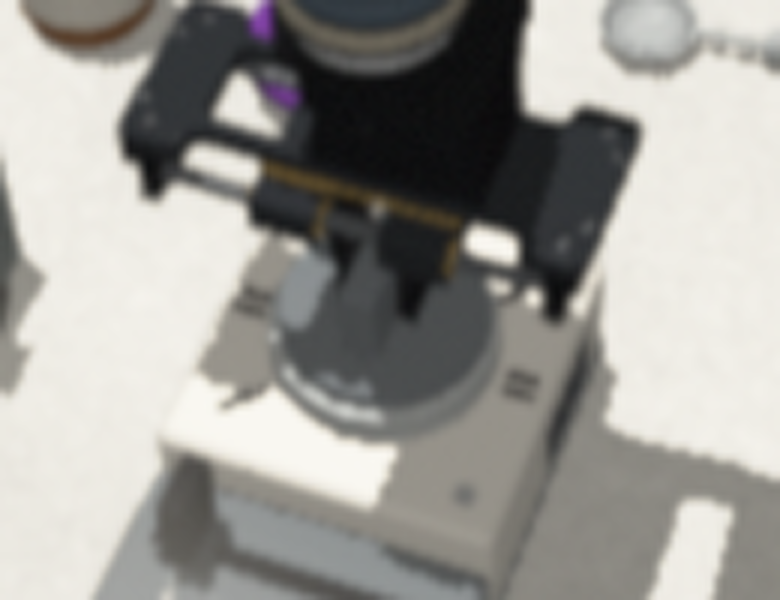

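The flange sits flat on the collar at crop (385,340). The bar points to the gap at +y, and contact begins at TCP z = 0.118, so the lid is home. Now I'll grip harder, ease off the push and twist.

```bash
python3 -m handwheel '[[0,0,-0.003,0],[0,0,-0.003,0],[0,0,-0.003,0],[0,0,-0.003,0.012],[0,0,-0.003,0.024],[0,0,-0.003,0.036],[0,0,-0.003,0.048],[0,0,-0.003,0.06],[0,0,-0.003,0.06],[0,0,-0.003,0.06],[0,0,-0.003,0.06]]' 0 50
python3 -c "
from h import *
go(.546,.1447,.118,-.0724); print(robot.get_obs()['moment'])"
```

```text
time: 15.53
position: [0.5451, 0.1453, 0.1179]
tool_rot: [0.846, 0.533, -0.0, -0.0]
ft_force: [-2.0, 0.7, 5.9]
grip_width: 0.0157
grip_force: 50.0
row [-0.0005  0.0034 -0.0004 -0.0594] cur psi -0.4455 pos [0.5451 0.1453 0.1179] F [-2.   0.7  5.9] w 0.0157 t 15.5333
[-0.03791248  0.29083261 -0.08274918]
```

```bash
python3 -m handwheel '[[0,0,0,0.012],[0,0,0,0.024],[0,0,0,0.036],[0,0,0,0.048],[0,0,0,0.06],[0,0,0,0.07],[0,0,0,0.07],[0,0,0,0.07],[0,0,0,0.07],[0,0,0,0.07]]'
python3 - <<'E'
from h import *
go(.546,.1447,.118,-.0724-.785); print(robot.get_obs()['moment'])
s=vision.camera("side"); im=cv2.resize(s["frame"][200:300,210:340,::-1],(780,600),interpolation=2)
R=np.array([[.9974,.0724],[-.0724,.9974]])
for a in (.56,.785,.97):   # ring angles drawn from the flange centre on its top
    for sg in (1,-1):
        v=R@(sg*np.array([np.sin(a),np.cos(a)])); p=[w2p(s,np.r_[[.5455,.1452]+v*r,.104])[::-1] for r in (.036,.05)]
        cv2.line(im,*[tuple(int(q) for q in (x-[210,200])*6) for x in p],(0,0,255) if a==.785 else (0,200,0),1)
cv2.imwrite("pics/q.png",im)
E
```

```text
time: 16.37
position: [0.5446, 0.1463, 0.1179]
tool_rot: [0.942, 0.336, -0.0, -0.001]
ft_force: [-3.6, 3.3, 6.7]
grip_width: 0.0154
grip_force: 50.0
row [ 0.0002  0.007  -0.0003 -0.0044] cur psi -0.8852 pos [0.5446 0.1463 0.1179] F [-3.6  3.3  6.7] w 0.0154 t 16.3667
[0.48224194 0.40291216 0.03496026]
```

View pics/q.png

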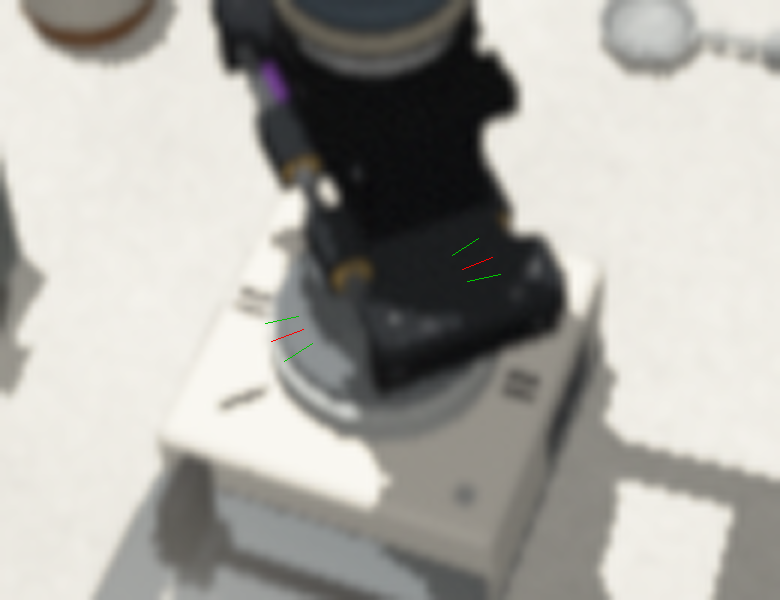

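The bar now sits along the half mark, from crop (290,335) towards the tick at (240,400). The tool has turned 0.815 rad, and the grip width is unchanged at 15.4 mm, so the bar hasn't slipped. Less the play, the ring is at about 0.75–0.78 rad. Handing in.

```bash
python3 -c "
from h import *
print(job.hand_in())"
```

```text
the job is handed in; nothing more can be done
None
```

I've handed the job in, but no verdict came back. By my measurements, I pulled the gauge to about 39–40 mm, held it and let it slide back, and the lid is home and still held at about 0.75–0.78 rad, close to the half mark.

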